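# Breakfast board out from under the tins

### The arm

A 6-joint arm with a two-finger parallel gripper is mounted at the origin on a cart in front of the work surface, level with it; the furniture and walls round the work are solid. World frame = base frame: x ahead of the robot, y to its left, z up, the work surface at z = 0. Lengths are in m, angles in rad, forces in N, time in s.
With the tool pointing down it reaches from about 0.375 to 0.975 m from the base axis. Payload 3.8 kg.
Tool frame: the origin (TCP) lies at the very end of the fingers, on their centre line; the grasp point (between the pads) lies 19 mm behind it; z points along the fingers, y is the line along which they close (so a half turn about z gives the same grasp; the last joint's range is limited). The gripper opens to 85 mm and grips with 20 to 120 N. Pads are 22 mm wide; open, the fingers measure 114 mm over their backs; the gripper's body (76 mm by 85 mm) begins 54 mm behind the grasp point. The pads swing forward as they close: fully open they stand 13 mm farther back than shut.
Start: joints at [1.137, 0.264, 1.604, -0, 1.274, -0.037], TCP at [0.261, 0.623, 0.203] pointing down, gripper open.
Joint ranges: [-2.63, 2.63], [-0.94, 2.18], [0.31, 2.57], [-1.31, 4.45], [0, 2.66], [-2.55, 2.55]. Speed limits (rad/s): [2.57, 2.57, 3.14, 3.14, 3.14, 3.14].

### API

Orientations are given as a rotation vector (axis times angle).
In Python, from workcell import read_state, read_camera, calibration, finish_job gives the robot as it stands.
- The arm moves only by the tool step_arm, never from a script. Its argument "commands" is a list of rows, each an object of numbers: "fingers": the gripper's target within -1 to 1 (shut at 1, half-way at 0, fully open at -1); "dx", "dy", "dz": the shift along the tool's x, y, z in m; "roll": the turn about the tool's z in degrees. In form: [{"fingers": .., "dx": .., "dy": .., "dz": .., "roll": ..}, ...]. A call has 1 to 8 rows; each row is the pose to reach, as a shift and turn from the pose commanded when the call began, along the tool's axes at that moment; what a row does not reach only later rows make up. A row lasts 1/8 s, in which the tool goes at most 62.5 mm and 10.7 degrees, less where a joint would pass 70% of its speed; a pose out of reach is approached as far as the arm can. A call with a gripper value outside its range is refused whole. The fingers move at their own pace and stop on an object; "squeeze" is the grip in N (left out, the last holds). Time passes only in rows, so rows that repeat a pose let the fingers close. It gives the time, the measured TCP pose, the force, the opening and the grip force at its end, in the units of the state.
- read_state(): the state, without advancing time (a new reading comes with each control period).
- read_camera(name): name is "scene" or "top" or "wrist"; returns (picture, depth): 384x512x3 uint8, blue, green, red; 384x512 float32, m along the optical axis (not along the pixel's ray), 0 where there is no reading.
- calibration(name): a dict with "intrinsics" (3x3 intrinsics, pixels), "world_to_cam" (4x4, takes a point from world to camera coordinates). Camera axes: x right, y up, looking along -z (the intrinsics and any distortion apply to the point x, -y, -z); pixel columns grow to the right and rows downward; lengths in m; the calibration is good to about 2 mm. A picture is of the moment at which its call begins: read the wrist's pose just before it. calibration takes no time and is no camera call; for the wrist camera it gives the pose at the moment of the call.
- finish_job(): hands the job in; it is judged then, once.
The state is a dict: "time": time; "q": joint angles; "joint_vel": joint speeds; "joint_torque": joint torques, N m; "tool_pos": TCP position; "tcp_rot": TCP orientation; "wrist_force": force on the tool from outside, world axes, zero at the start; "torque": the same for the moment, N m; "width": opening from 0.0 (shut) to 1.0 (fully open); "grip_force": force on a finger pad.
Only numpy, scipy, OpenCV 4.12 (cv2) and the standard library are available. Lean on these libraries where they do the work, as an engineer would, in place of code of your own. Each camera call takes 0.05 s, during which the arm holds its last target. There are 200 camera calls.

### The job

Draw the wooden breakfast board out from under the two stacked tins: press your fingertips on its ribbed rubber mat, with about 12 N (18 N at the very most), and slide it out towards you beneath the steel rail, so that the rail holds the tins back and they settle on the worktop behind it, upright and one still on the other. Leave the board lying wholly on this side of the rail, about a finger's width clear of it, then lay the lemon gently on the board. Do not touch or tip the tins, and leave everything else where it is.

Things in the scene. Friction and masses are not known exactly. Their poses are not given: they have to be found in the camera images.
- rail: Low steel guard rail fixed to the worktop: round bar 10 mm thick along its y, polished, centre 30 mm up (underside 25 mm, top 35 mm), on two posts 184 mm apart (y = -92, +92 mm) with round feet 34 mm across. Origin on the worktop under the bar's middle. The tins stand on its +x side (away from the robot); the board is drawn out along -x, between the posts, under the bar.
- board: Wooden breakfast board, 240 mm (x) by 130 mm (y), top 6 mm above the worktop, 0.24 kg. Origin at the centre of its underside. Lies flat under the rail on smooth runners (friction about 0.12), its x about parallel to the rail's; too wide and flat to grasp. The tins stand on its far (+x) end; friction (about 0.3) carries them along until they meet the rail.
- pad_place (a point): Place to press: point at board x = -75 mm, y = 0, at the wood's top (6 mm above the worktop), under the flat black rubber mat on the board's near part (board x = -117 to +20 mm, 122 mm wide). The mat's top is 8 to 23 mm above the worktop, differently each time and not reported: feel for it. 10 to 15 N drags board and tins, much less slips, over 18 N is too much.
- pad_top (a joint): How far the rubber mat is squashed, in m: 0 unloaded, growing as it is pressed, 0.067 mm per N (0.0008 at 12 N, 0.0012 at 18 N). It tells nothing of the height at which the mat stands; the reading is noisy.
- tin_wide: Lower tin of the stack, 75 mm diameter, 58 mm high, 0.26 kg, standing on the far end of the board behind the rail (gap to the bar 5 to 17 mm). Origin at the centre of its underside, z up.
- tin_small: Upper tin, 57 mm diameter, 72 mm high, 0.18 kg, standing on the lower tin. Origin at the centre of its underside, z up.
- lemon: Lemon, 79 mm long (x) by 57 mm (y) by 58 mm high, 0.12 kg, on the worktop to one side. Origin at its underside as it lies at the start, centre 29 mm above; grasp it across its y axis.
- mandarin: Bystander: mandarin, 48 mm across, on the other side from the lemon. Leave it.
- mug: Bystander: white mug, 84 mm across without its handle, 93 mm high, left of the rail. Leave it.
- glass: Bystander: drinking glass, 62 mm across, 86 mm high, right of the rail. Leave it.
- butter: Bystander: foil-wrapped block of butter, 73 x 102 x 37 mm, on the right. Leave it.
There are look-alikes about, which are no part of the job. Leave any purple look-alike of the lemon alone. What is shaped like the tin_wide but pink is not meant.

How it is judged:
On the way:
1. the board lies wholly on the near side of the rail, and the two tins stand stacked on the worktop behind it (x of board in the frame of rail below -0.132 m and height (world z) of tin_wide below 0.003 m and angle between tin_wide's own z axis and vertical below 0.08 rad and x of tin_wide in the frame of rail above 0.03 m and z of tin_small in the frame of tin_wide above 0.052 m), for 0.2 s.
At the end, for the whole second after the job is handed in: The board lies flat, its centre 132 to 210 mm in front of the bar and within 60 mm of the rail's middle line; the tins stand upright and stacked (centres within 30 mm) on the worktop, wide tin's centre 30 to 100 mm behind the bar; the lemon rests on the board, clear of the rail (all of step 1 and x of board in the frame of rail above -0.21 m and y of board in the frame of rail between -0.06 and 0.06 m and angle between board's own z axis and vertical below 0.05 rad and height (world z) of board below 0.004 m and x of tin_wide in the frame of rail below 0.1 m and angle between tin_small's own z axis and vertical below 0.08 rad and horizontal distance between tin_small and tin_wide below 0.03 m and contact force between lemon and board above 0.3 N and contact force between lemon and rail below 0.1 N and linear speed of lemon below 0.03 m/s and linear speed of each of board, tin_small below 0.02 m/s); the robot touches nothing.
It fails at once if the rubber mat is pressed with more than 18 N (squashed by more than 1.2 mm), or the board is struck or pressed with more than 60 N (value of joint pad_top above 0.0012 m or contact force between the fingers and board above 60 N).
It fails at once if the robot touches a tin (more than 1 N) (contact force between any of the arm, the fingers and tin_wide above 1 N or contact force between any of the arm, the fingers and tin_small above 1 N).
It fails at once if a tin tips by more than 0.5 rad (angle between any of tin_wide, tin_small's own z axis and vertical above 0.5 rad).
It fails at once if the lemon is dropped or pressed on the board (more than 40 N) (contact force between lemon and board above 40 N).
It fails at once if another thing is moved by more than 30 mm (distance of any of mandarin, mug, glass, butter from where it was at the start of the episode above 0.03 m).
It also fails if it takes over 70 s, if anything falls off the work surface, if the arm or the gripper's body presses on something with over 40 N, if the wrist force passes 120 N, or if a joint passes its speed limit or range.

## Working session

There is one attempt and no reset: what is moved stays moved. The work goes in short steps, Python scripts to look and compute and a tool call to move; the robot and the scene stay as the last step left them, time stands still between calls to the robot, and variables do not carry over. Pictures are saved under pics/ and viewed, at most 13 in all, crops included, and the job is handed in when it is done.

Besides the shell and the picture viewer there is one more tool, called after "Request:" by a JSON object that holds its "fn" and its "kwargs". step_arm: Moves the arm, as the interface text tells. Its arguments: {"type":"object","properties":{"commands":{"type":"array","items":{"type":"object","properties":{"fingers":{"type":"number"},"dx":{"type":"number"},"dy":{"type":"number"},"dz":{"type":"number"},"roll":{"type":"number"}}}},"squeeze":{"type":"number"}},"required":["commands"]}

```bash
mkdir -p pics
cat > h.py <<'E'
import numpy as np, cv2
from workcell import *
def shot(n,f):
    im,d=read_camera(n); c=calibration(n); cv2.imwrite('pics/'+f+'.png',im); np.savez(f,im=im,d=d,K=c['intrinsics'],T=c['world_to_cam']); print({k:v for k,v in c.items() if k not in('intrinsics','world_to_cam')})
def P(f,u,v,z=None):
    s=np.load(f+'.npz');K=s['K'];R=s['T'][:3,:3];t=s['T'][:3,3]
    r=np.array([(u-K[0,2])/K[0,0],-(v-K[1,2])/K[1,1],-1.])
    o=-R.T@t; w=R.T@r
    d=s['d'][int(v),int(u)] if z is None else (z-o[2])/w[2]
    return np.round(o+w*d,4)
E
python3 - <<'E'
from h import *
print(read_state())
shot('top','top1');shot('scene','scene1')
E
```

```text
{'time': 0.0, 'q': array([ 1.13712796e+00,  2.64753881e-01,  1.60541161e+00, -6.24934988e-06,
        1.27371259e+00, -3.69021922e-02]), 'joint_vel': array([-1.19249792e-03,  8.66674276e-05,  1.57239994e-03,  3.54805564e-04,
        4.34296299e-04,  2.58205046e-04]), 'joint_torque': array([ 9.90231820e-04, -5.15100574e+01, -3.67314577e+01, -1.14864447e-04,
        1.27785842e-02,  1.94059493e-05]), 'tool_pos': array([0.26050579, 0.62181611, 0.20134132]), 'tcp_rot': array([-0.6190518 , -3.07945714,  0.00349263]), 'wrist_force': array([ 0.88768835,  0.78402328, -0.09018583]), 'torque': array([ 0.05005875,  0.00640754, -0.00270204]), 'grip_force': 0.0, 'width': 1.0048961258864255}
{}
{}
```

View pics/top1.png

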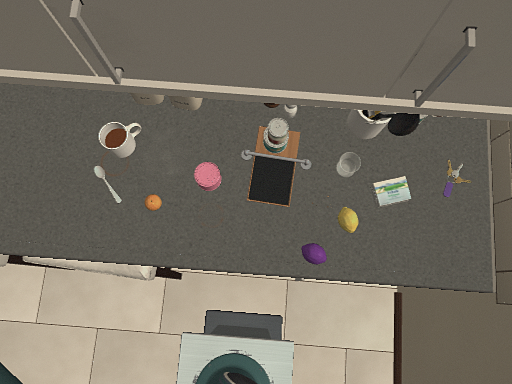

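View pics/scene1.png

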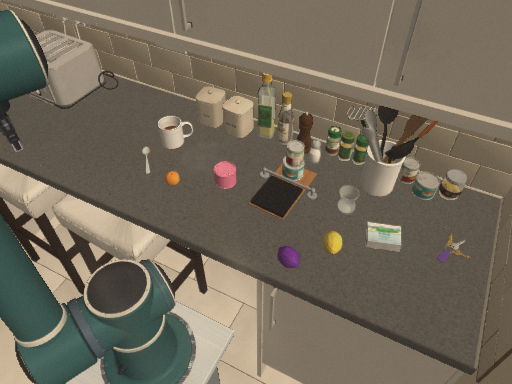

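The top view shows the rail posts at about (247,155) and (306,164), the board with its black mat at (272,180), and the stacked tins at (277,130). There are two lemon candidates: yellow at (348,219) and purple at (314,253). The yellow one is meant, because the purple one is the look-alike to leave alone. The pink tin at (207,176) is also a decoy. I'll confirm in an enlarged crop.

Run:
```python
from h import *
im=cv2.imread('pics/top1.png')[110:270,230:390]
cv2.imwrite('pics/c1.png',cv2.resize(im,(600,600)[:2],interpolation=cv2.INTER_CUBIC)[:600])
for n,u,v,z in [('postL',247,155,.03),('postR',306,164,.03),('nl',248,203,.006),('nr',292,206,.006),('lemon',348,219,.029),('butter',392,191,.03),('glass',348,165,.0),('purple',314,253,.029)]: print(n,P('top1',u,v),P('top1',u,v,z))
s=np.load('top1.npz'); print(s['K'],s['T'])
```

```text
postL [0.6815 0.019  0.0121] [0.6761 0.0183 0.03  ]
postR [ 0.6611 -0.16    0.0342] [ 0.6623 -0.1605  0.03  ]
nl [ 0.5361  0.0041 -0.0039] [0.5343 0.0038 0.006 ]
nr [ 0.5376 -0.129  -0.0039] [ 0.5357 -0.1282  0.006 ]
lemon [ 0.5015 -0.2866  0.0554] [ 0.5059 -0.292   0.029 ]
butter [ 0.5993 -0.4182  0.0326] [ 0.5999 -0.419   0.03  ]
glass [ 0.6765 -0.2911  0.0059] [ 0.6782 -0.2923  0.    ]
purple [ 0.3973 -0.1945  0.0555] [ 0.3995 -0.198   0.029 ]
[[437.58549841   0.         255.30420959]
 [  0.         437.58549841 190.45223076]
 [  0.           0.           1.        ]] [[ 0.07925894 -0.99684808  0.00345337 -0.06049121]
 [ 0.97386861  0.07817056  0.21323532 -0.55949295]
 [-0.21283317 -0.01353767  0.97699477 -1.20313914]
 [ 0.          0.          0.          1.        ]]
```

View pics/c1.png

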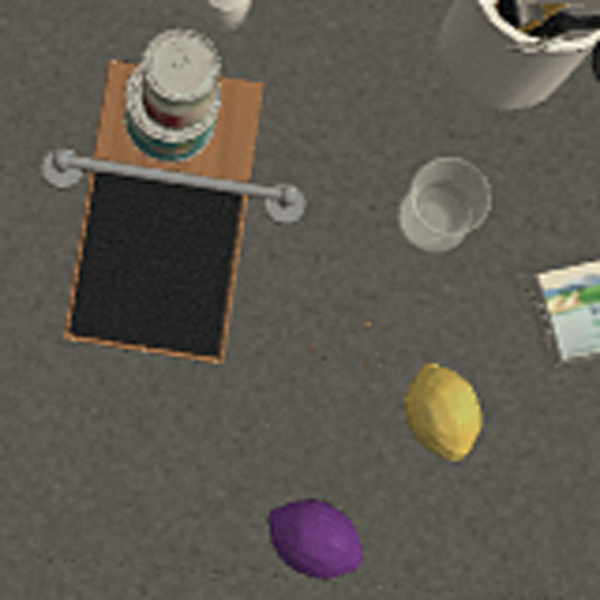

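The crop confirms the yellow lemon at crop (444,412), with its long axis from (430,364) to (460,460). The board corners are at crop (110,60), (263,83), (66,338) and (222,361), and the bar runs from (62,158) to (290,194).

Run:
```python
from h import *
c=lambda u,v:(230+u/3.75-.37,110+v/3.75-.37)
pts={}
for n,u,v,z in [('FL',110,60,.006),('FR',263,83,.006),('NL',66,338,.006),('NR',222,361,.006),('railL',62,157,.035),('railR',290,192,.035),('lemA',430,364,.03),('lemB',460,460,.03),('lemC',444,412,.04),('footL',63,169,0.003),('footR',285,203,.003),('tin',173,120,.03),('purpleTop',300,499,.02),('glass',430,230,.0)]:
    p=P('top1',*c(u,v),z);pts[n]=p;print(n,p)
b=sum(pts[k] for k in('FL','FR','NL','NR'))/4; ax=(pts['FL']+pts['FR']-pts['NL']-pts['NR'])[:2]
print('board',b,np.degrees(np.arctan2(ax[1],ax[0])),np.linalg.norm(ax)/2)
r=(pts['footL']-pts['footR'])[:2];print('rail yaw',np.degrees(np.arctan2(-r[0],r[1])),np.linalg.norm(r),(pts['footL']+pts['footR'])/2)
l=(pts['lemA']-pts['lemB'])[:2];print('lemon yaw',np.degrees(np.arctan2(l[1],l[0])))
# depth of mat / worktop
s=np.load('top1.npz')
for nm,u0,u1,v0,v1 in[('mat',95,215,200,330),('top near',60,220,400,480),('top R',270,390,260,350)]:
    a,d=c(u0,v0);e,f=c(u1,v1)
    z=[P('top1',u,v)[2] for u in range(int(a),int(e)) for v in range(int(d),int(f))];print(nm,np.median(z),np.mean(z),np.std(z))
# lemon segmentation
h=cv2.cvtColor(s['im'],cv2.COLOR_BGR2HSV);m=cv2.inRange(h,(20,110,90),(35,255,255));m[:200]=0;m[245:]=0;m[:,:330]=0;m[:,365:]=0
ct=max(cv2.findContours(m,0,2)[0],key=cv2.contourArea);R=cv2.minAreaRect(ct);print(R,P('top1',*R[0],.03))
from scipy.spatial.transform import Rotation as Ro
print(Ro.from_rotvec(read_state()['tcp_rot']).as_matrix().round(3))
```

```text
FL [ 0.7814 -0.01    0.006 ]
FR [ 0.7715 -0.1379  0.006 ]
NL [0.5439 0.0069 0.006 ]
NR [ 0.5353 -0.1188  0.006 ]
railL [0.6853 0.0215 0.035 ]
railR [ 0.6709 -0.1623  0.035 ]
lemA [ 0.5414 -0.2797  0.03  ]
lemB [ 0.4678 -0.3056  0.03  ]
lemC [ 0.5027 -0.2899  0.04  ]
footL [0.6851 0.0212 0.003 ]
footR [ 0.6708 -0.162   0.003 ]
tin [ 0.7252 -0.0652  0.03  ]
purpleTop [ 0.429 -0.185  0.02 ]
glass [ 0.6584 -0.2816  0.    ]
board [ 0.658025 -0.06495   0.006   ] -4.345980043644786 0.23753299244526005
rail yaw -4.463273383376687 0.1837572583600441 [ 0.67795 -0.0704   0.003  ]
lemon yaw 19.387081257751408
mat 0.0188 0.02450419642857143 0.08511740363775697
top near 0.0003 0.01183111849390919 0.12134225008719779
top R 0.0 0.0017584635416666662 0.0467655322485852
((347.7500305175781, 219.25003051757812), (24.041629791259766, 19.091880798339844), 45.0) [ 0.505  -0.2911  0.03  ]
[[-0.922  0.386 -0.001]
 [ 0.386  0.922 -0.002]
 [ 0.    -0.002 -1.   ]]
```

Request:
{"fn": "step_arm", "kwargs": {"commands": [{"fingers":1,"dx":-0.04,"dy":-0.036,"dz":0,"roll":-2},{"fingers":1,"dx":-0.08,"dy":-0.072,"dz":0,"roll":-5},{"fingers":1,"dx":-0.12,"dy":-0.108,"dz":0,"roll":-8},{"fingers":1,"dx":-0.16,"dy":-0.144,"dz":0,"roll":-11},{"fingers":1,"dx":-0.2,"dy":-0.18,"dz":0,"roll":-14},{"fingers":1,"dx":-0.24,"dy":-0.216,"dz":0,"roll":-17},{"fingers":1,"dx":-0.28,"dy":-0.25,"dz":0,"roll":-18.3},{"fingers":1,"dx":-0.28,"dy":-0.25,"dz":0,"roll":-18.3}], "squeeze": 40}}

```text
time: 1.1
tool_pos: [0.4235, 0.2808, 0.2023]
tcp_rot: [-0.129, -3.139, 0.002]
wrist_force: [1.2, 0.7, 0.5]
width: -0.002
grip_force: 0.0
```

Request:
{"fn": "step_arm", "kwargs": {"commands": [{"fingers":1,"dx":-0.028,"dy":-0.05,"dz":0},{"fingers":1,"dx":-0.056,"dy":-0.1,"dz":0},{"fingers":1,"dx":-0.084,"dy":-0.15,"dz":0.01},{"fingers":1,"dx":-0.112,"dy":-0.2,"dz":0.03},{"fingers":1,"dx":-0.14,"dy":-0.25,"dz":0.05},{"fingers":1,"dx":-0.168,"dy":-0.3,"dz":0.08},{"fingers":1,"dx":-0.187,"dy":-0.326,"dz":0.12},{"fingers":1,"dx":-0.187,"dy":-0.326,"dz":0.15}]}}

```text
invalid input
```

Run:
```python
from h import *
a=[]
shot('wrist','w1')
for i in range(4):
    s=read_state();a.append(s['wrist_force']);print(s['tool_pos'],s['wrist_force'],s.keys()if i==0 else'')
    read_camera('wrist')
```

```text
{}
[0.42279028 0.28240804 0.20233295] [ 0.07378228 -0.99476379 -0.80454489] dict_keys(['time', 'q', 'joint_vel', 'joint_torque', 'tool_pos', 'tcp_rot', 'wrist_force', 'torque', 'grip_force', 'width'])
[0.42238404 0.28347998 0.20242079] [ 0.91997859  0.94153126 -0.16239897] 
[0.42213222 0.2841472  0.20244572] [-0.62043258  0.43784014  0.20077752] 
[0.42194994 0.28454859 0.20243889] [-0.49331083 -0.94707334  0.7071133 ]
```

View pics/w1.png

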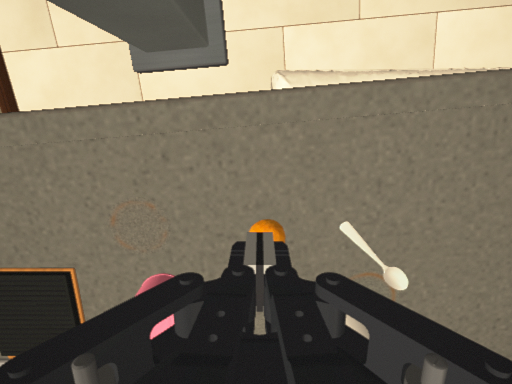

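The wrist view shows the gripper above the mandarin at (267,230), with the mat's corner at lower left. The move was rejected, probably because `roll` was missing, so I'll resend it with that included.

Request:
{"fn": "step_arm", "kwargs": {"commands": [{"fingers":1,"dx":-0.028,"dy":-0.05,"dz":0,"roll":0},{"fingers":1,"dx":-0.056,"dy":-0.1,"dz":0,"roll":0},{"fingers":1,"dx":-0.084,"dy":-0.15,"dz":0.01,"roll":0},{"fingers":1,"dx":-0.112,"dy":-0.2,"dz":0.03,"roll":0},{"fingers":1,"dx":-0.14,"dy":-0.25,"dz":0.05,"roll":0},{"fingers":1,"dx":-0.168,"dy":-0.3,"dz":0.08,"roll":0},{"fingers":1,"dx":-0.188,"dy":-0.33,"dz":0.12,"roll":0},{"fingers":1,"dx":-0.188,"dy":-0.33,"dz":0.15,"roll":0}]}}

```text
time: 2.35
tool_pos: [0.5855, -0.0608, 0.0508]
tcp_rot: [-0.123, -3.139, 0.0]
wrist_force: [-0.9, 0.6, 0.5]
width: -0.001
grip_force: 0.0
```

Run:
```python
from h import *
for i in range(6):
    s=read_state();print(s['tool_pos'],s['tcp_rot'],s['wrist_force'],s['torque'])
    if i==0: shot('top','top2')
    else: read_camera('wrist')
im=cv2.imread('pics/top2.png')[110:270,230:390]
cv2.imwrite('pics/c2.png',cv2.resize(im,(600,600),interpolation=cv2.INTER_CUBIC))
```

```text
[ 0.58552547 -0.06084062  0.05084058] [-1.23254818e-01 -3.13887508e+00  4.05662536e-04] [-0.93460455  0.56970006  0.5062183 ] [ 0.03162267  0.01658169 -0.02617757]
{}
[ 0.58140303 -0.05926119  0.04638494] [-1.21809687e-01 -3.13116486e+00 -1.55257439e-03] [-1.71339936  0.84971747 -1.7127002 ] [-0.05133519  0.06996894 -0.03363979]
[ 0.58096268 -0.05856011  0.04803247] [-1.20309852e-01 -3.13043115e+00 -1.81261204e-03] [-0.01336444  0.14738749  0.08930702] [ 0.00890575  0.03127435 -0.01311252]
[ 0.58249848 -0.05844215  0.0503457 ] [-1.19442436e-01 -3.13392839e+00 -1.23967878e-03] [0.14395654 0.06284213 0.41342184] [0.03921951 0.01367818 0.00729195]
[ 0.58409322 -0.05848619  0.05226166] [-1.18945858e-01 -3.13765628e+00 -5.57614036e-04] [ 0.17362122 -0.83767402  0.02856333] [-0.03850075  0.00579463 -0.04781862]
[ 0.58523968 -0.05866094  0.05360365] [1.18739055e-01 3.13830326e+00 1.08615976e-05] [ 0.44668838 -0.18021283  1.55171542] [-0.0140071  -0.01087624  0.03259633]
```

View pics/c2.png

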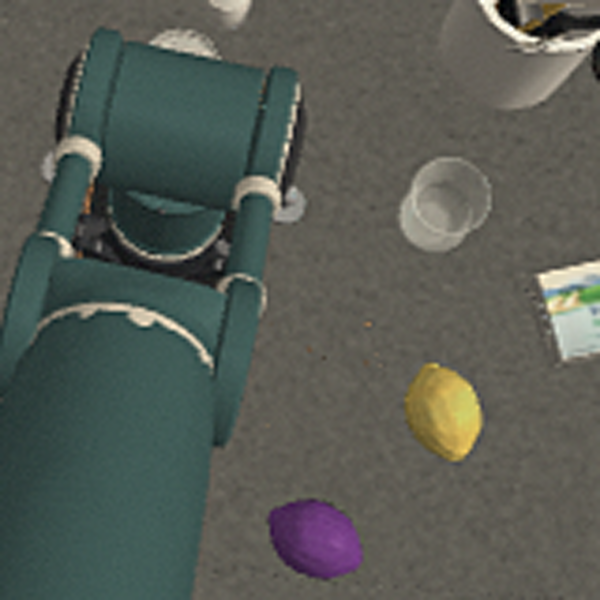

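The arm is over the mat, and its wrist housing at crop (185,120) appears to overhang the tins. I'll check its height before descending.

Run:
```python
from h import *
for u,v in [(185,60),(185,120),(185,180),(110,100),(285,100),(160,225),(100,160)]: print(u,v,P('top2',230+u/3.75,110+v/3.75))
s=read_state();print(s['tool_pos'],s['time'])
shot('scene','scene2')
im=cv2.imread('pics/scene2.png')[100:260,200:400]
cv2.imwrite('pics/c3.png',cv2.resize(im,(750,600),interpolation=cv2.INTER_CUBIC))
```

```text
185 60 [ 0.6134 -0.0592  0.4566]
185 120 [ 0.576  -0.0611  0.4668]
185 180 [ 0.5498 -0.0642  0.4441]
110 100 [ 0.5857 -0.0206  0.4618]
285 100 [ 0.591  -0.1132  0.4679]
160 225 [ 0.5507 -0.0548  0.3444]
100 160 [ 0.5522 -0.0179  0.4608]
[ 0.58586163 -0.05879557  0.0544142 ] 2.65
{}
```

View pics/c3.png

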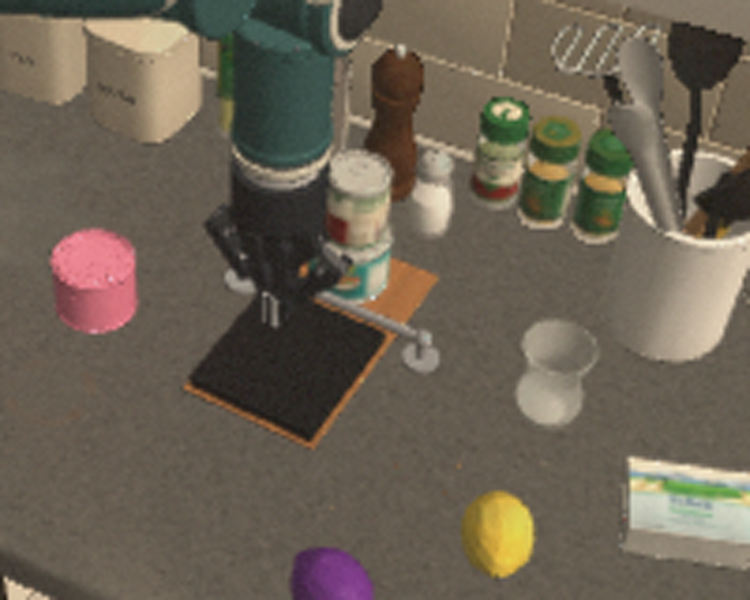

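The wrist is well clear of the tins, and the fingertips at crop (270,310) are over the mat. Next I'll descend gently to feel for the mat.

Request:
{"fn": "step_arm", "kwargs": {"commands": [{"fingers":1,"dx":0,"dy":0,"dz":0.003,"roll":0},{"fingers":1,"dx":0,"dy":0,"dz":0.007,"roll":0},{"fingers":1,"dx":0,"dy":0,"dz":0.012,"roll":0},{"fingers":1,"dx":0,"dy":0,"dz":0.017,"roll":0},{"fingers":1,"dx":0,"dy":0,"dz":0.021,"roll":0},{"fingers":1,"dx":0,"dy":0,"dz":0.023,"roll":0},{"fingers":1,"dx":0,"dy":0,"dz":0.024,"roll":0},{"fingers":1,"dx":0,"dy":0,"dz":0.024,"roll":0}]}}

```text
time: 3.7
tool_pos: [0.5845, -0.0598, 0.0287]
tcp_rot: [0.122, 3.139, -0.0]
wrist_force: [-0.8, 0.9, -0.1]
width: -0.0
grip_force: 0.0
```

Request:
{"fn": "step_arm", "kwargs": {"commands": [{"fingers":1,"dx":0,"dy":0,"dz":0.001,"roll":0},{"fingers":1,"dx":0,"dy":0,"dz":0.002,"roll":0},{"fingers":1,"dx":0,"dy":0,"dz":0.002,"roll":0},{"fingers":1,"dx":0,"dy":0,"dz":0.002,"roll":0}]}}

```text
time: 4.2
tool_pos: [0.5844, -0.0598, 0.0267]
tcp_rot: [0.121, 3.139, -0.0]
wrist_force: [-0.1, 0.1, -0.1]
width: -0.002
grip_force: 0.0
```

Tracking is accurate when moving slowly. Continuing in small steps.

Request:
{"fn": "step_arm", "kwargs": {"commands": [{"fingers":1,"dx":0,"dy":0,"dz":0.001,"roll":0},{"fingers":1,"dx":0,"dy":0,"dz":0.002,"roll":0},{"fingers":1,"dx":0,"dy":0,"dz":0.003,"roll":0},{"fingers":1,"dx":0,"dy":0,"dz":0.003,"roll":0}]}}

```text
time: 4.7
tool_pos: [0.5843, -0.0598, 0.0235]
tcp_rot: [-0.122, -3.139, -0.0]
wrist_force: [0.2, -0.8, 0.4]
width: 0.006
grip_force: 0.0
```

Request:
{"fn": "step_arm", "kwargs": {"commands": [{"fingers":1,"dx":0,"dy":0,"dz":0.0005,"roll":0},{"fingers":1,"dx":0,"dy":0,"dz":0.001,"roll":0},{"fingers":1,"dx":0,"dy":0,"dz":0.001,"roll":0}]}}

```text
time: 5.08
tool_pos: [0.5844, -0.0598, 0.0226]
tcp_rot: [-0.122, -3.139, -0.0]
wrist_force: [-0.1, -0.3, -0.4]
width: 0.002
grip_force: 0.0
```

Request:
{"fn": "step_arm", "kwargs": {"commands": [{"fingers":1,"dx":0,"dy":0,"dz":0.0005,"roll":0},{"fingers":1,"dx":0,"dy":0,"dz":0.001,"roll":0},{"fingers":1,"dx":0,"dy":0,"dz":0.001,"roll":0}]}}

```text
time: 5.45
tool_pos: [0.5844, -0.0598, 0.0216]
tcp_rot: [-0.122, -3.139, -0.0]
wrist_force: [-0.2, 0.2, -0.0]
width: 0.003
grip_force: 0.0
```

Request:
{"fn": "step_arm", "kwargs": {"commands": [{"fingers":1,"dx":0,"dy":0,"dz":0.0005,"roll":0},{"fingers":1,"dx":0,"dy":0,"dz":0.001,"roll":0},{"fingers":1,"dx":0,"dy":0,"dz":0.001,"roll":0}]}}

```text
time: 5.82
tool_pos: [0.5843, -0.0598, 0.0206]
tcp_rot: [-0.121, -3.139, -0.0]
wrist_force: [0.3, -0.3, -0.5]
width: 0.001
grip_force: 0.0
```

Request:
{"fn": "step_arm", "kwargs": {"commands": [{"fingers":1,"dx":0,"dy":0,"dz":0.0003,"roll":0},{"fingers":1,"dx":0,"dy":0,"dz":0.0006,"roll":0},{"fingers":1,"dx":0,"dy":0,"dz":0.0006,"roll":0}]}}

```text
time: 6.2
tool_pos: [0.5844, -0.0598, 0.02]
tcp_rot: [-0.122, -3.139, 0.0]
wrist_force: [0.1, -0.3, -0.2]
width: -0.001
grip_force: 0.0
```

Request:
{"fn": "step_arm", "kwargs": {"commands": [{"fingers":1,"dx":0,"dy":0,"dz":0.0003,"roll":0},{"fingers":1,"dx":0,"dy":0,"dz":0.0006,"roll":0},{"fingers":1,"dx":0,"dy":0,"dz":0.0006,"roll":0}]}}

```text
time: 6.58
tool_pos: [0.5844, -0.0598, 0.0194]
tcp_rot: [-0.122, -3.139, -0.0]
wrist_force: [0.3, 0.5, -0.6]
width: 0.002
grip_force: 0.0
```

Request:
{"fn": "step_arm", "kwargs": {"commands": [{"fingers":1,"dx":0,"dy":0,"dz":0.0003,"roll":0},{"fingers":1,"dx":0,"dy":0,"dz":0.0006,"roll":0},{"fingers":1,"dx":0,"dy":0,"dz":0.0006,"roll":0}]}}

```text
time: 6.95
tool_pos: [0.5844, -0.0598, 0.0189]
tcp_rot: [-0.122, -3.139, -0.0]
wrist_force: [-0.2, 0.4, -0.9]
width: -0.003
grip_force: 0.0
```

Request:
{"fn": "step_arm", "kwargs": {"commands": [{"fingers":1,"dx":0,"dy":0,"dz":0.0003,"roll":0},{"fingers":1,"dx":0,"dy":0,"dz":0.0006,"roll":0},{"fingers":1,"dx":0,"dy":0,"dz":0.0006,"roll":0}]}}

```text
time: 7.32
tool_pos: [0.5844, -0.0598, 0.0182]
tcp_rot: [-0.121, -3.139, -0.0]
wrist_force: [-0.2, -0.1, 0.0]
width: 0.002
grip_force: 0.0
```

Request:
{"fn": "step_arm", "kwargs": {"commands": [{"fingers":1,"dx":0,"dy":0,"dz":0.0003,"roll":0},{"fingers":1,"dx":0,"dy":0,"dz":0.0006,"roll":0},{"fingers":1,"dx":0,"dy":0,"dz":0.0006,"roll":0}]}}

```text
time: 7.7
tool_pos: [0.5844, -0.0598, 0.0176]
tcp_rot: [-0.121, -3.139, 0.0]
wrist_force: [-0.1, 0.4, 0.4]
width: 0.002
grip_force: 0.0
```

Request:
{"fn": "step_arm", "kwargs": {"commands": [{"fingers":1,"dx":0,"dy":0,"dz":0.0003,"roll":0},{"fingers":1,"dx":0,"dy":0,"dz":0.0006,"roll":0},{"fingers":1,"dx":0,"dy":0,"dz":0.0006,"roll":0}]}}

```text
time: 8.07
tool_pos: [0.5844, -0.0598, 0.017]
tcp_rot: [-0.122, -3.139, -0.0]
wrist_force: [-1.5, 0.7, -0.2]
width: -0.004
grip_force: 0.0
```

Request:
{"fn": "step_arm", "kwargs": {"commands": [{"fingers":1,"dx":0,"dy":0,"dz":0.0003,"roll":0},{"fingers":1,"dx":0,"dy":0,"dz":0.0006,"roll":0},{"fingers":1,"dx":0,"dy":0,"dz":0.0006,"roll":0}]}}

```text
time: 8.45
tool_pos: [0.5843, -0.0597, 0.0164]
tcp_rot: [-0.122, -3.139, -0.0]
wrist_force: [-0.6, -0.3, -0.7]
width: -0.002
grip_force: 0.0
```

Request:
{"fn": "step_arm", "kwargs": {"commands": [{"fingers":1,"dx":0,"dy":0,"dz":0.0003,"roll":0},{"fingers":1,"dx":0,"dy":0,"dz":0.0006,"roll":0},{"fingers":1,"dx":0,"dy":0,"dz":0.0006,"roll":0}]}}

```text
time: 8.82
tool_pos: [0.5844, -0.0598, 0.0159]
tcp_rot: [-0.122, -3.139, 0.0]
wrist_force: [-0.3, -0.2, 0.7]
width: 0.0
grip_force: 0.0
```

Request:
{"fn": "step_arm", "kwargs": {"commands": [{"fingers":1,"dx":0,"dy":0,"dz":0.0003,"roll":0},{"fingers":1,"dx":0,"dy":0,"dz":0.0006,"roll":0},{"fingers":1,"dx":0,"dy":0,"dz":0.0006,"roll":0}]}}

```text
time: 9.2
tool_pos: [0.5844, -0.0598, 0.0152]
tcp_rot: [-0.122, -3.139, -0.0]
wrist_force: [-0.9, 0.3, -0.4]
width: -0.005
grip_force: 0.0
```

Run:
```python
from h import *
s=read_state();print(s['tool_pos'],s['wrist_force'])
b=np.load('top1.npz')
z=[P('top1',u,v)[2] for u in range(256,286) for v in range(165,197)];print('mat z percentiles',np.percentile(z,[10,30,50,70,90]))
```

```text
[ 0.58437874 -0.05977956  0.01522686] [-0.8648636   0.34405461 -0.42088114]
mat z percentiles [0.0154 0.0176 0.0188 0.0202 0.0222]
```

Request:
{"fn": "step_arm", "kwargs": {"commands": [{"fingers":1,"dx":0,"dy":0,"dz":0.0003,"roll":0},{"fingers":1,"dx":0,"dy":0,"dz":0.0006,"roll":0},{"fingers":1,"dx":0,"dy":0,"dz":0.0006,"roll":0}]}}

```text
time: 9.57
tool_pos: [0.5843, -0.0598, 0.0146]
tcp_rot: [-0.122, -3.139, -0.0]
wrist_force: [0.9, -0.3, 0.2]
width: -0.001
grip_force: 0.0
```

Request:
{"fn": "step_arm", "kwargs": {"commands": [{"fingers":1,"dx":0,"dy":0,"dz":0.0003,"roll":0},{"fingers":1,"dx":0,"dy":0,"dz":0.0006,"roll":0},{"fingers":1,"dx":0,"dy":0,"dz":0.0006,"roll":0}]}}

```text
time: 9.95
tool_pos: [0.5844, -0.0598, 0.0141]
tcp_rot: [-0.122, -3.139, -0.0]
wrist_force: [-0.0, 0.3, -0.4]
width: 0.004
grip_force: 0.0
```

Request:
{"fn": "step_arm", "kwargs": {"commands": [{"fingers":1,"dx":0,"dy":0,"dz":0.0003,"roll":0},{"fingers":1,"dx":0,"dy":0,"dz":0.0006,"roll":0},{"fingers":1,"dx":0,"dy":0,"dz":0.0006,"roll":0}]}}

```text
time: 10.32
tool_pos: [0.5844, -0.0598, 0.0134]
tcp_rot: [-0.121, -3.139, -0.0]
wrist_force: [-0.5, 0.3, 0.0]
width: 0.0
grip_force: 0.0
```

Request:
{"fn": "step_arm", "kwargs": {"commands": [{"fingers":1,"dx":0,"dy":0,"dz":0.0002,"roll":0},{"fingers":1,"dx":0,"dy":0,"dz":0.0004,"roll":0},{"fingers":1,"dx":0,"dy":0,"dz":0.0004,"roll":0}]}}

```text
time: 10.7
tool_pos: [0.5844, -0.0598, 0.0131]
tcp_rot: [-0.122, -3.139, 0.0]
wrist_force: [0.7, -0.2, -0.6]
width: 0.0
grip_force: 0.0
```

Request:
{"fn": "step_arm", "kwargs": {"commands": [{"fingers":1,"dx":0,"dy":0,"dz":0.0003,"roll":0},{"fingers":1,"dx":0,"dy":0,"dz":0.0006,"roll":0},{"fingers":1,"dx":0,"dy":0,"dz":0.0006,"roll":0}]}}

```text
time: 11.08
tool_pos: [0.5844, -0.0598, 0.0124]
tcp_rot: [-0.122, -3.139, -0.0]
wrist_force: [-0.7, 0.7, -0.6]
width: 0.003
grip_force: 0.0
```

Request:
{"fn": "step_arm", "kwargs": {"commands": [{"fingers":1,"dx":0,"dy":0,"dz":0.0002,"roll":0},{"fingers":1,"dx":0,"dy":0,"dz":0.0004,"roll":0},{"fingers":1,"dx":0,"dy":0,"dz":0.0004,"roll":0}]}}

```text
time: 11.45
tool_pos: [0.5844, -0.0598, 0.012]
tcp_rot: [-0.122, -3.139, -0.0]
wrist_force: [0.4, -0.4, -0.2]
width: -0.001
grip_force: 0.0
```

Request:
{"fn": "step_arm", "kwargs": {"commands": [{"fingers":1,"dx":0,"dy":0,"dz":0.0003,"roll":0},{"fingers":1,"dx":0,"dy":0,"dz":0.0006,"roll":0},{"fingers":1,"dx":0,"dy":0,"dz":0.0006,"roll":0}]}}

```text
time: 11.82
tool_pos: [0.5844, -0.0598, 0.0114]
tcp_rot: [-0.122, -3.139, 0.0]
wrist_force: [-0.6, 0.0, 0.0]
width: -0.002
grip_force: 0.0
```

Request:
{"fn": "step_arm", "kwargs": {"commands": [{"fingers":1,"dx":0,"dy":0,"dz":0.0002,"roll":0},{"fingers":1,"dx":0,"dy":0,"dz":0.0004,"roll":0},{"fingers":1,"dx":0,"dy":0,"dz":0.0004,"roll":0}]}}

```text
time: 12.2
tool_pos: [0.5844, -0.0598, 0.0111]
tcp_rot: [-0.122, -3.139, 0.0]
wrist_force: [0.8, -0.3, -0.7]
width: 0.0
grip_force: 0.0
```

Request:
{"fn": "step_arm", "kwargs": {"commands": [{"fingers":1,"dx":0,"dy":0,"dz":0.0003,"roll":0},{"fingers":1,"dx":0,"dy":0,"dz":0.0006,"roll":0},{"fingers":1,"dx":0,"dy":0,"dz":0.0006,"roll":0}]}}

```text
time: 12.58
tool_pos: [0.5844, -0.0598, 0.0104]
tcp_rot: [-0.122, -3.139, 0.0]
wrist_force: [-0.4, 0.2, -0.2]
width: -0.003
grip_force: 0.0
```

Request:
{"fn": "step_arm", "kwargs": {"commands": [{"fingers":1,"dx":0,"dy":0,"dz":0.0002,"roll":0},{"fingers":1,"dx":0,"dy":0,"dz":0.0004,"roll":0},{"fingers":1,"dx":0,"dy":0,"dz":0.0004,"roll":0}]}}

```text
time: 12.95
tool_pos: [0.5844, -0.0598, 0.0101]
tcp_rot: [-0.121, -3.139, -0.0]
wrist_force: [-0.1, 0.0, -0.8]
width: -0.002
grip_force: 0.0
```

Request:
{"fn": "step_arm", "kwargs": {"commands": [{"fingers":1,"dx":0,"dy":0,"dz":0.0003,"roll":0},{"fingers":1,"dx":0,"dy":0,"dz":0.0006,"roll":0},{"fingers":1,"dx":0,"dy":0,"dz":0.0006,"roll":0}]}}

```text
time: 13.32
tool_pos: [0.5844, -0.0598, 0.0095]
tcp_rot: [-0.122, -3.139, 0.0]
wrist_force: [0.2, 1.0, -0.3]
width: 0.005
grip_force: 0.0
```

Request:
{"fn": "step_arm", "kwargs": {"commands": [{"fingers":1,"dx":0,"dy":0,"dz":0.0002,"roll":0},{"fingers":1,"dx":0,"dy":0,"dz":0.0004,"roll":0},{"fingers":1,"dx":0,"dy":0,"dz":0.0004,"roll":0}]}}

```text
time: 13.7
tool_pos: [0.5844, -0.0598, 0.0091]
tcp_rot: [-0.122, -3.139, 0.0]
wrist_force: [-0.1, 0.7, 0.3]
width: -0.0
grip_force: 0.0
```

Request:
{"fn": "step_arm", "kwargs": {"commands": [{"fingers":1,"dx":0,"dy":0,"dz":0.0003,"roll":0},{"fingers":1,"dx":0,"dy":0,"dz":0.0006,"roll":0},{"fingers":1,"dx":0,"dy":0,"dz":0.0006,"roll":0}]}}

```text
time: 14.08
tool_pos: [0.5844, -0.0598, 0.0084]
tcp_rot: [-0.122, -3.139, -0.0]
wrist_force: [0.9, -0.1, -0.2]
width: -0.001
grip_force: 0.0
```

Request:
{"fn": "step_arm", "kwargs": {"commands": [{"fingers":1,"dx":0,"dy":0,"dz":0.0002,"roll":0},{"fingers":1,"dx":0,"dy":0,"dz":0.0004,"roll":0},{"fingers":1,"dx":0,"dy":0,"dz":0.0004,"roll":0}]}}

```text
time: 14.45
tool_pos: [0.5844, -0.0598, 0.0081]
tcp_rot: [-0.122, -3.139, 0.0]
wrist_force: [-0.6, -0.6, 0.3]
width: -0.001
grip_force: 0.0
```

Request:
{"fn": "step_arm", "kwargs": {"commands": [{"fingers":1,"dx":0,"dy":0,"dz":0.0003,"roll":0},{"fingers":1,"dx":0,"dy":0,"dz":0.0005,"roll":0},{"fingers":1,"dx":0,"dy":0,"dz":0.0005,"roll":0}]}}

```text
time: 14.82
tool_pos: [0.5844, -0.0598, 0.0075]
tcp_rot: [-0.122, -3.139, -0.0]
wrist_force: [0.4, -0.0, 0.2]
width: -0.003
grip_force: 0.0
```

Run:
```python
from h import *
shot('wrist','w2')
shot('scene','scene3')
a=cv2.imread('pics/scene3.png')[160:230,230:330]
b=cv2.imread('pics/w2.png')
cv2.imwrite('pics/c4.png',np.vstack([cv2.resize(a,(500,350),interpolation=cv2.INTER_CUBIC),b[150:384,6:506]]))
s=read_state();print(s['tool_pos'],s['wrist_force'])
```

```text
{}
{}
[ 0.58441446 -0.05978438  0.00757391] [-0.13870869 -0.458544   -0.27359181]
```

View pics/c4.png

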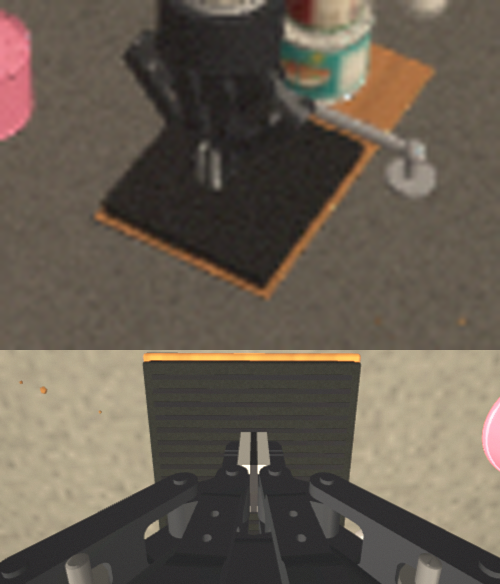

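The fingertips are over the mat at crop (210,185) with no contact yet, so I'll carry on feeling downward.

Request:
{"fn": "step_arm", "kwargs": {"commands": [{"fingers":1,"dx":0,"dy":0,"dz":0.0003,"roll":0},{"fingers":1,"dx":0,"dy":0,"dz":0.0005,"roll":0},{"fingers":1,"dx":0,"dy":0,"dz":0.0005,"roll":0}]}}

```text
time: 15.3
tool_pos: [0.5844, -0.0598, 0.007]
tcp_rot: [-0.122, -3.139, -0.0]
wrist_force: [-0.8, -0.7, -0.7]
width: -0.002
grip_force: 0.0
```

Request:
{"fn": "step_arm", "kwargs": {"commands": [{"fingers":1,"dx":0,"dy":0,"dz":0.0003,"roll":0},{"fingers":1,"dx":0,"dy":0,"dz":0.0005,"roll":0},{"fingers":1,"dx":0,"dy":0,"dz":0.0005,"roll":0}]}}

```text
time: 15.68
tool_pos: [0.5844, -0.0598, 0.0065]
tcp_rot: [-0.122, -3.139, -0.0]
wrist_force: [-0.2, -1.1, -0.3]
width: -0.002
grip_force: 0.0
```

Request:
{"fn": "step_arm", "kwargs": {"commands": [{"fingers":1,"dx":0,"dy":0,"dz":0.0003,"roll":0},{"fingers":1,"dx":0,"dy":0,"dz":0.0005,"roll":0},{"fingers":1,"dx":0,"dy":0,"dz":0.0005,"roll":0}]}}

```text
time: 16.05
tool_pos: [0.5844, -0.0598, 0.0061]
tcp_rot: [-0.122, -3.139, 0.0]
wrist_force: [0.9, -0.2, -0.1]
width: -0.001
grip_force: 0.0
```

Request:
{"fn": "step_arm", "kwargs": {"commands": [{"fingers":1,"dx":0,"dy":0,"dz":0.0003,"roll":0},{"fingers":1,"dx":0,"dy":0,"dz":0.0005,"roll":0},{"fingers":1,"dx":0,"dy":0,"dz":0.0005,"roll":0}]}}

```text
time: 16.42
tool_pos: [0.5844, -0.0598, 0.0056]
tcp_rot: [-0.122, -3.139, 0.0]
wrist_force: [-0.6, 1.0, 0.7]
width: -0.001
grip_force: 0.0
```

Request:
{"fn": "step_arm", "kwargs": {"commands": [{"fingers":1,"dx":0,"dy":0,"dz":0.0003,"roll":0},{"fingers":1,"dx":0,"dy":0,"dz":0.0005,"roll":0},{"fingers":1,"dx":0,"dy":0,"dz":0.0005,"roll":0}]}}

```text
time: 16.8
tool_pos: [0.5844, -0.0598, 0.005]
tcp_rot: [-0.122, -3.139, -0.0]
wrist_force: [-0.5, 0.2, -0.0]
width: -0.003
grip_force: 0.0
```

Request:
{"fn": "step_arm", "kwargs": {"commands": [{"fingers":1,"dx":0,"dy":0,"dz":0.0003,"roll":0},{"fingers":1,"dx":0,"dy":0,"dz":0.0005,"roll":0},{"fingers":1,"dx":0,"dy":0,"dz":0.0005,"roll":0}]}}

```text
time: 17.18
tool_pos: [0.5844, -0.0598, 0.0045]
tcp_rot: [-0.121, -3.139, -0.0]
wrist_force: [-0.3, -0.1, -0.3]
width: 0.002
grip_force: 0.0
```

Reported z is already below the wood with no contact, so the TCP height may be offset. I'll check with the wrist depth and joint torques.

Run:
```python
from h import *
st=read_state();print(st['joint_torque'].round(2),st['q'].round(4),st['tool_pos'])
shot('wrist','w3');s=np.load('w3.npz')
med=lambda a,b,c,d:np.median([P('w3',u,v) for u in range(a,b) for v in range(c,d) if s['d'][v,u]>0],axis=0)
print('mat',med(170,230,175,220),med(300,345,175,220))
print('worktop',med(20,120,230,300),med(390,470,200,250))
print('orange',med(200,300,154,158))
for v in range(226,250,2): print(v,[ (u,P('w3',u,v)) for u in (250,268)], s['d'][v,[250,268]])
```

```text
[ -0.   -46.25 -29.68  -0.    -0.    -0.  ] [-0.1443  0.2979  1.9605 -0.      0.8834 -1.6378] [ 0.58435505 -0.05976832  0.00451915]
{}
mat [ 0.5586  -0.09125  0.0201 ] [ 0.564  -0.023   0.0201]
worktop [ 0.6036 -0.1888  0.0015] [0.5935 0.0494 0.0016]
orange [ 0.5395  -0.06165  0.0069 ]
226 [(250, array([ 0.5785, -0.0646,  0.0193])), (268, array([ 0.5792, -0.0542,  0.0195]))] [0.16940378 0.16920315]
228 [(250, array([ 0.5798, -0.0647,  0.0192])), (268, array([ 0.5797, -0.0543,  0.0212]))] [0.16989636 0.16775428]
230 [(250, array([ 0.5806, -0.0648,  0.02  ])), (268, array([ 0.5813, -0.0544,  0.0204]))] [0.16930589 0.16894504]
232 [(250, array([ 0.5737, -0.0636,  0.0394])), (268, array([ 0.5746, -0.0545,  0.0389]))] [0.14869845 0.14926688]
234 [(250, array([ 0.5737, -0.0635,  0.0418])), (268, array([ 0.5746, -0.0546,  0.0416]))] [0.14643121 0.14672582]
236 [(250, array([ 0.5742, -0.0635,  0.0433])), (268, array([ 0.5747, -0.0546,  0.0437]))] [0.14516786 0.14467083]
238 [(250, array([ 0.5735, -0.0633,  0.0473])), (268, array([ 0.5743, -0.0547,  0.0469]))] [0.14106809 0.14151488]
240 [(250, array([ 0.5736, -0.0633,  0.0494])), (268, array([ 0.5741, -0.0548,  0.0496]))] [0.13913105 0.13892733]
242 [(250, array([ 0.5732, -0.0632,  0.0524])), (268, array([ 0.5747, -0.0548,  0.0506]))] [0.13610306 0.13806804]
244 [(250, array([ 0.5739, -0.0632,  0.053 ])), (268, array([ 0.5744, -0.0549,  0.0533]))] [0.13578728 0.13543782]
246 [(250, array([ 0.5738, -0.0631,  0.0554])), (268, array([ 0.5749, -0.055 ,  0.0544]))] [0.13337344 0.13450602]
248 [(250, array([ 0.5739, -0.0631,  0.0572])), (268, array([ 0.5748, -0.055 ,  0.0566]))] [0.13170522 0.13232858]
```

Run:
```python
from h import *
def proj(f,p):
    s=np.load(f+'.npz');c=s['T'][:3,:3]@p+s['T'][:3,3];K=s['K'];return (K[0,0]*c[0]/-c[2]+K[0,2]).round(1),(-K[1,1]*c[1]/-c[2]+K[1,2]).round(1)
for z in(0.0075,.02,.03,.037,.045): print(z,proj('scene3',np.array([.5844,-.0598,z])))
for z in(0.0045,.02,.03,.037,.045): print('w3',z,proj('w3',np.array([.5844,-.0598,z])),proj('w3',np.array([.5744,-.0598,z])))
print('mat near corners check',P('scene3',230+265/5,160+292/5,.006))
c=np.load('w3.npz')['T'];print('cam pos',-c[:3,:3].T@c[:3,3])
im=np.load('w3.npz')['im'][180:280,200:320]
a=np.load('scene3.npz')['im'][170:215,250:295]
cv2.imwrite('pics/c5.png',np.hstack([cv2.resize(im,(480,400),interpolation=2),cv2.resize(a,(300,400),interpolation=2)]))
```

```text
0.0075 (np.float64(273.0), np.float64(201.3))
0.02 (np.float64(273.1), np.float64(198.7))
0.03 (np.float64(273.2), np.float64(196.7))
0.037 (np.float64(273.3), np.float64(195.2))
0.045 (np.float64(273.3), np.float64(193.6))
w3 0.0045 (np.float64(259.1), np.float64(225.4)) (np.float64(257.9), np.float64(210.5))
w3 0.02 (np.float64(259.1), np.float64(235.3)) (np.float64(257.8), np.float64(219.3))
w3 0.03 (np.float64(259.1), np.float64(242.7)) (np.float64(257.7), np.float64(225.8))
w3 0.037 (np.float64(259.1), np.float64(248.5)) (np.float64(257.6), np.float64(230.9))
w3 0.045 (np.float64(259.1), np.float64(255.7)) (np.float64(257.5), np.float64(237.3))
mat near corners check [ 0.5353 -0.1184  0.006 ]
cam pos [ 0.515401   -0.05436209  0.17726921]
```

View pics/c5.png

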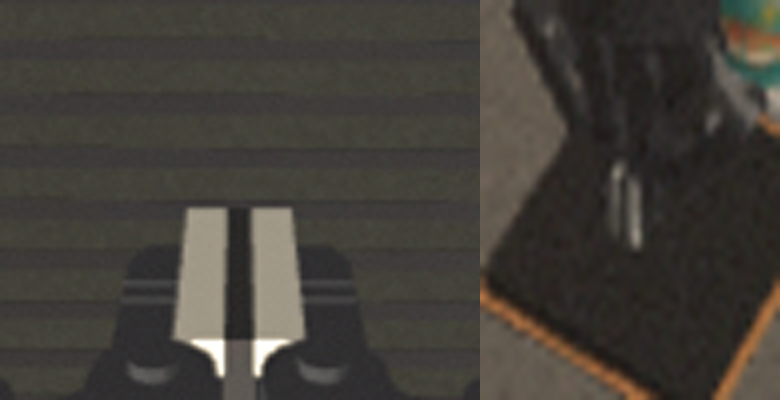

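Both cameras put the visible fingertips at about z = 0.035, against a reported 0.0045 and a mat top at about 0.0185. The fingertips are therefore still about 15 mm above the mat. I'll go 8 mm down gently, then feel again.

Request:
{"fn": "step_arm", "kwargs": {"commands": [{"fingers":1,"dx":0,"dy":0,"dz":0.001,"roll":0},{"fingers":1,"dx":0,"dy":0,"dz":0.0025,"roll":0},{"fingers":1,"dx":0,"dy":0,"dz":0.004,"roll":0},{"fingers":1,"dx":0,"dy":0,"dz":0.0045,"roll":0},{"fingers":1,"dx":0,"dy":0,"dz":0.005,"roll":0},{"fingers":1,"dx":0,"dy":0,"dz":0.005,"roll":0}]}}

```text
time: 17.98
tool_pos: [0.5844, -0.0598, -0.0005]
tcp_rot: [-0.122, -3.139, 0.0]
wrist_force: [-0.1, -0.2, -0.1]
width: -0.003
grip_force: 0.0
```

Run:
```python
from h import *
st=read_state();print(st['tool_pos'],st['wrist_force'],st['width'])
shot('wrist','w4');s=np.load('w4.npz')
for v in range(220,236): print(v,P('w4',250,v),P('w4',268,v))
```

```text
[ 5.84390011e-01 -5.97891743e-02 -4.63111588e-04] [-0.13002802 -0.19613654 -0.14919476] -0.003388469457662083
{}
220 [ 0.5728 -0.064   0.0196] [ 0.5736 -0.054   0.0195]
221 [ 0.5734 -0.064   0.0195] [ 0.5738 -0.054   0.0205]
222 [ 0.5735 -0.064   0.0209] [ 0.5748 -0.0541  0.0197]
223 [ 0.5745 -0.0641  0.0199] [ 0.5755 -0.0541  0.0193]
224 [ 0.575  -0.0642  0.02  ] [ 0.5754 -0.0542  0.0211]
225 [ 0.576  -0.0643  0.0191] [ 0.5765 -0.0542  0.0198]
226 [ 0.5765 -0.0643  0.0193] [ 0.5765 -0.0542  0.0214]
227 [ 0.5771 -0.0644  0.0194] [ 0.5775 -0.0543  0.0202]
228 [ 0.5771 -0.0643  0.0208] [ 0.5781 -0.0543  0.0202]
229 [ 0.5785 -0.0645  0.0189] [ 0.5785 -0.0544  0.0207]
230 [ 0.5784 -0.0644  0.0206] [ 0.5794 -0.0544  0.0199]
231 [ 0.5795 -0.0646  0.0193] [ 0.5798 -0.0545  0.0206]
232 [ 0.5735 -0.0636  0.0349] [ 0.5742 -0.0545  0.0349]
233 [ 0.5738 -0.0636  0.0355] [ 0.5745 -0.0545  0.0355]
234 [ 0.5735 -0.0635  0.0375] [ 0.5747 -0.0546  0.0363]
235 [ 0.574  -0.0635  0.0377] [ 0.5743 -0.0546  0.0384]
```

Request:
{"fn": "step_arm", "kwargs": {"commands": [{"fingers":1,"dx":0,"dy":0,"dz":0.001,"roll":0},{"fingers":1,"dx":0,"dy":0,"dz":0.0025,"roll":0},{"fingers":1,"dx":0,"dy":0,"dz":0.004,"roll":0},{"fingers":1,"dx":0,"dy":0,"dz":0.006,"roll":0},{"fingers":1,"dx":0,"dy":0,"dz":0.0075,"roll":0},{"fingers":1,"dx":0,"dy":0,"dz":0.0085,"roll":0},{"fingers":1,"dx":0,"dy":0,"dz":0.009,"roll":0},{"fingers":1,"dx":0,"dy":0,"dz":0.009,"roll":0}]}}

```text
time: 19.02
tool_pos: [0.5844, -0.0598, -0.0094]
tcp_rot: [-0.122, -3.139, 0.0]
wrist_force: [0.2, -0.4, 0.2]
width: -0.002
grip_force: 0.0
```

Request:
{"fn": "step_arm", "kwargs": {"commands": [{"fingers":1,"dx":0,"dy":0,"dz":0.0003,"roll":0},{"fingers":1,"dx":0,"dy":0,"dz":0.0006,"roll":0},{"fingers":1,"dx":0,"dy":0,"dz":0.0006,"roll":0}]}}

```text
time: 19.4
tool_pos: [0.5844, -0.0598, -0.01]
tcp_rot: [-0.121, -3.139, 0.0]
wrist_force: [0.1, 0.9, 0.6]
width: -0.002
grip_force: 0.0
```

Request:
{"fn": "step_arm", "kwargs": {"commands": [{"fingers":1,"dx":0,"dy":0,"dz":0.0003,"roll":0},{"fingers":1,"dx":0,"dy":0,"dz":0.0006,"roll":0},{"fingers":1,"dx":0,"dy":0,"dz":0.0006,"roll":0}]}}

```text
time: 19.77
tool_pos: [0.5844, -0.0598, -0.0103]
tcp_rot: [-0.122, -3.139, 0.0]
wrist_force: [-1.0, 0.4, 3.2]
width: 0.001
grip_force: 1.7
```

Request:
{"fn": "step_arm", "kwargs": {"commands": [{"fingers":1,"dx":0,"dy":0,"dz":0.0003,"roll":0},{"fingers":1,"dx":0,"dy":0,"dz":0.0006,"roll":0},{"fingers":1,"dx":0,"dy":0,"dz":0.0006,"roll":0}]}}

```text
time: 20.15
tool_pos: [0.5845, -0.0598, -0.0106]
tcp_rot: [0.122, 3.139, -0.0]
wrist_force: [-2.4, 0.7, 6.6]
width: -0.003
grip_force: 3.3
```

Run:
```python
from h import *
st=read_state();print(st['tool_pos'],st['wrist_force'],st['joint_torque'].round(2))
shot('wrist','w5')
for v in range(226,237): print(v,P('w5',250,v),P('w5',268,v))
```

```text
[ 0.58449235 -0.05980892 -0.01059801] [-2.40011351  0.69339411  6.57940312] [-4.000e-02 -4.341e+01 -2.815e+01  1.000e-02 -9.500e-01 -0.000e+00]
{}
226 [ 0.5726 -0.0637  0.0191] [ 0.5728 -0.0543  0.0204]
227 [ 0.5729 -0.0637  0.0196] [ 0.5739 -0.0543  0.0189]
228 [ 0.5735 -0.0637  0.0195] [ 0.5743 -0.0543  0.0195]
229 [ 0.5743 -0.0638  0.0189] [ 0.5747 -0.0544  0.0198]
230 [ 0.5742 -0.0638  0.0205] [ 0.5752 -0.0544  0.0199]
231 [ 0.5749 -0.0638  0.0203] [ 0.5758 -0.0545  0.0198]
232 [ 0.5737 -0.0636  0.0243] [ 0.5744 -0.0545  0.0245]
233 [ 0.5737 -0.0636  0.0257] [ 0.5751 -0.0545  0.0242]
234 [ 0.574  -0.0636  0.0263] [ 0.5742 -0.0546  0.0275]
235 [ 0.5737 -0.0635  0.0281] [ 0.5742 -0.0546  0.0287]
236 [ 0.5738 -0.0635  0.0291] [ 0.5745 -0.0546  0.0291]
```

Contact: 6.6 N at about 5.6 N/mm. That puts the real fingertips about 28 mm above the reported TCP. Pressing 0.9 mm more.

Request:
{"fn": "step_arm", "kwargs": {"commands": [{"fingers":1,"dx":0,"dy":0,"dz":0.0003,"roll":0},{"fingers":1,"dx":0,"dy":0,"dz":0.0006,"roll":0},{"fingers":1,"dx":0,"dy":0,"dz":0.0009,"roll":0},{"fingers":1,"dx":0,"dy":0,"dz":0.0009,"roll":0}]}}

```text
time: 20.7
tool_pos: [0.5848, -0.0598, -0.0109]
tcp_rot: [0.122, 3.139, -0.0]
wrist_force: [-3.3, 0.7, 8.9]
width: -0.001
grip_force: 4.8
```

Request:
{"fn": "step_arm", "kwargs": {"commands": [{"fingers":1,"dx":0.002,"dy":0,"dz":0,"roll":0},{"fingers":1,"dx":0.005,"dy":0,"dz":0,"roll":0},{"fingers":1,"dx":0.01,"dy":0,"dz":0,"roll":0},{"fingers":1,"dx":0.015,"dy":0,"dz":0,"roll":0}]}}

```text
time: 21.2
tool_pos: [0.572, -0.059, -0.0106]
tcp_rot: [0.121, 3.134, -0.001]
wrist_force: [3.4, -0.4, 6.2]
width: -0.004
grip_force: 3.2
```

Request:
{"fn": "step_arm", "kwargs": {"commands": [{"fingers":1,"dx":0.0,"dy":0,"dz":0.0005,"roll":0},{"fingers":1,"dx":0.0,"dy":0,"dz":0.001,"roll":0},{"fingers":1,"dx":0.0,"dy":0,"dz":0.001,"roll":0}]}}

```text
time: 21.58
tool_pos: [0.5712, -0.0589, -0.0111]
tcp_rot: [0.121, 3.136, -0.001]
wrist_force: [-1.3, 0.3, 11.3]
width: 0.002
grip_force: 6.2
```

Request:
{"fn": "step_arm", "kwargs": {"commands": [{"fingers":1,"dx":0.002,"dy":0,"dz":0,"roll":0},{"fingers":1,"dx":0.006,"dy":0,"dz":0,"roll":0},{"fingers":1,"dx":0.01,"dy":0,"dz":0,"roll":0}]}}

```text
time: 21.95
tool_pos: [0.5637, -0.0585, -0.0107]
tcp_rot: [0.121, 3.131, -0.001]
wrist_force: [3.6, -1.1, 7.0]
width: 0.002
grip_force: 3.8
```

Run:
```python
from h import *
st=read_state();print(st['tool_pos'],st['wrist_force'])
shot('wrist','w6')
s=np.load('w6.npz');h=cv2.cvtColor(s['im'],cv2.COLOR_BGR2HSV)
for f in('w5','w6'):
    s=np.load(f+'.npz');h=cv2.cvtColor(s['im'],cv2.COLOR_BGR2HSV);m=cv2.inRange(h,(5,120,100),(25,255,255))
    for u in(200,256,310):
        r=np.nonzero(m[60:260,u])[0]+60
        if len(r): print(f,u,r[0],r[-1],P(f,u,r[0],.006))
```

```text
[ 0.56374657 -0.05845689 -0.01072154] [ 3.55233287 -1.06433849  7.0241196 ]
{}
w5 200 157 165 [ 0.5363 -0.0877  0.006 ]
w5 256 158 165 [ 0.5391 -0.0579  0.006 ]
w5 310 158 166 [ 0.5414 -0.0291  0.006 ]
w6 200 158 166 [ 0.5152 -0.0863  0.006 ]
w6 256 158 166 [ 0.5175 -0.0565  0.006 ]
w6 310 158 166 [ 0.5198 -0.0278  0.006 ]
```

The board follows one-to-one (21 mm so far). Drag unloads about 4 N, so I'll add 0.5 mm of press while moving.

Request:
{"fn": "step_arm", "kwargs": {"commands": [{"fingers":1,"dx":0.004,"dy":0,"dz":0.0003,"roll":0},{"fingers":1,"dx":0.009,"dy":0,"dz":0.0005,"roll":0},{"fingers":1,"dx":0.014,"dy":0,"dz":0.0006,"roll":0},{"fingers":1,"dx":0.019,"dy":0,"dz":0.0006,"roll":0},{"fingers":1,"dx":0.024,"dy":0,"dz":0.0006,"roll":0}]}}

```text
time: 22.62
tool_pos: [0.5406, -0.0567, -0.0108]
tcp_rot: [0.121, 3.129, -0.002]
wrist_force: [5.8, -1.3, 8.8]
width: 0.001
grip_force: 4.6
```

```bash
cat > b.py <<'E'
from h import *
import sys
f=sys.argv[1]
st=read_state();print(st['tool_pos'],st['wrist_force'])
shot('wrist',f)
s=np.load(f+'.npz');h=cv2.cvtColor(s['im'],cv2.COLOR_BGR2HSV);m=cv2.inRange(h,(5,120,100),(25,255,255))
for u in(200,256,310):
    r=np.nonzero(m[60:260,u])[0]+60
    if len(r): print(f,u,r[0],r[-1],P(f,u,r[0],.006))
E
python3 b.py w7
```

```text
[ 0.54058415 -0.0567391  -0.01084143] [ 5.7890281  -1.29589428  8.7786317 ]
{}
w7 200 158 166 [ 0.4918 -0.0845  0.006 ]
w7 256 158 166 [ 0.4942 -0.0547  0.006 ]
w7 310 158 166 [ 0.4964 -0.0261  0.006 ]
```

Request:
{"fn": "step_arm", "kwargs": {"commands": [{"fingers":1,"dx":0.005,"dy":0,"dz":0.0003,"roll":0},{"fingers":1,"dx":0.01,"dy":0,"dz":0.0003,"roll":0},{"fingers":1,"dx":0.015,"dy":0,"dz":0.0003,"roll":0},{"fingers":1,"dx":0.02,"dy":0,"dz":0.0003,"roll":0},{"fingers":1,"dx":0.025,"dy":0,"dz":0.0003,"roll":0}]}}

```text
time: 23.3
tool_pos: [0.5154, -0.0548, -0.0111]
tcp_rot: [0.121, 3.13, -0.002]
wrist_force: [3.6, -0.5, 11.2]
width: 0.001
grip_force: 5.8
```

```bash
python3 b.py w8
```

```text
[ 0.51538315 -0.05479433 -0.01108069] [ 3.62481151 -0.47243192 11.19378194]
{}
w8 200 158 166 [ 0.4667 -0.0825  0.006 ]
w8 256 158 166 [ 0.469  -0.0528  0.006 ]
w8 310 158 166 [ 0.4712 -0.0242  0.006 ]
```

Request:
{"fn": "step_arm", "kwargs": {"commands": [{"fingers":1,"dx":0.005,"dy":0,"dz":0,"roll":0},{"fingers":1,"dx":0.01,"dy":0,"dz":0,"roll":0},{"fingers":1,"dx":0.015,"dy":0,"dz":0,"roll":0},{"fingers":1,"dx":0.02,"dy":0,"dz":0,"roll":0},{"fingers":1,"dx":0.025,"dy":0,"dz":0,"roll":0}]}}

```text
time: 23.98
tool_pos: [0.4905, -0.0529, -0.0111]
tcp_rot: [0.121, 3.13, -0.002]
wrist_force: [3.6, -1.0, 11.1]
width: 0.0
grip_force: 6.0
```

```bash
python3 b.py w9; python3 -c "
from h import *
shot('scene','scene4')"
```

```text
[ 0.4904802  -0.05287709 -0.01111789] [ 3.64484885 -0.98317759 11.05566538]
{}
w9 200 158 166 [ 0.4417 -0.0806  0.006 ]
w9 256 158 166 [ 0.4441 -0.0509  0.006 ]
w9 310 158 166 [ 0.4463 -0.0223  0.006 ]
{}
```

Request:
{"fn": "step_arm", "kwargs": {"commands": [{"fingers":1,"dx":0.005,"dy":0,"dz":0,"roll":0},{"fingers":1,"dx":0.01,"dy":0,"dz":0,"roll":0},{"fingers":1,"dx":0.015,"dy":0,"dz":0,"roll":0},{"fingers":1,"dx":0.02,"dy":0,"dz":0,"roll":0}]}}

```text
time: 24.58
tool_pos: [0.4705, -0.0514, -0.0112]
tcp_rot: [0.121, 3.13, -0.002]
wrist_force: [3.4, 0.7, 12.5]
width: -0.0
grip_force: 6.3
```

Request:
{"fn": "step_arm", "kwargs": {"commands": [{"fingers":1,"dx":0.005,"dy":0,"dz":0,"roll":0},{"fingers":1,"dx":0.009,"dy":0,"dz":0,"roll":0},{"fingers":1,"dx":0.012,"dy":0,"dz":0,"roll":0},{"fingers":1,"dx":0.012,"dy":0,"dz":0,"roll":0}]}}

```text
time: 25.08
tool_pos: [0.4581, -0.0504, -0.0113]
tcp_rot: [0.121, 3.131, -0.002]
wrist_force: [2.4, -0.2, 14.4]
width: 0.002
grip_force: 6.8
```

```bash
python3 b.py w10
python3 - <<'E'
from h import *
shot('scene','scene5')
a=[np.load(f+'.npz')['im'][100:260,210:370] for f in('scene4','scene5')]
cv2.imwrite('pics/c6.png',cv2.resize(np.hstack(a),(800,400),interpolation=2))
E
```

```text
[ 0.45807021 -0.05039694 -0.01125337] [ 2.37565086 -0.16166547 14.3751346 ]
{}
w10 200 158 166 [ 0.4102 -0.0782  0.006 ]
w10 256 158 166 [ 0.4125 -0.0485  0.006 ]
w10 310 158 166 [ 0.4147 -0.0198  0.006 ]
{}
```

View pics/c6.png

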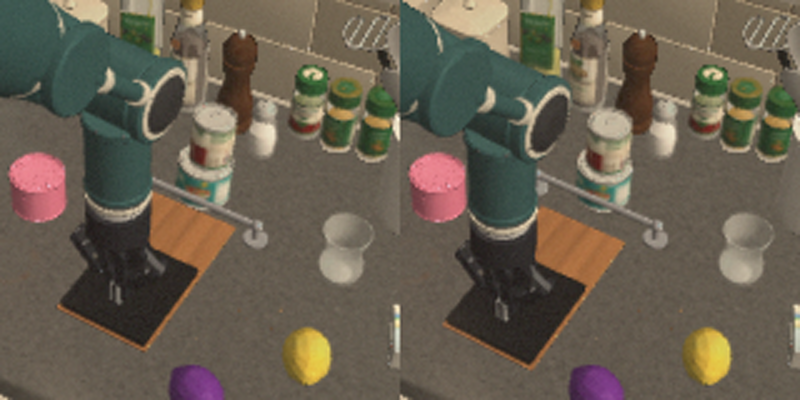

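The left crop is at 24 s and the right is at the end of the drag. The tins stand upright and stacked behind the rail at crop (605,155), and the board lies clear of the rail with its near edge at x ≈ 0.412. Now lift and go over to the lemon.

Request:
{"fn": "step_arm", "kwargs": {"commands": [{"fingers":1,"dx":0,"dy":0,"dz":-0.01,"roll":0},{"fingers":1,"dx":0,"dy":0,"dz":-0.05,"roll":0},{"fingers":1,"dx":0,"dy":0,"dz":-0.1,"roll":0},{"fingers":0,"dx":-0.01,"dy":-0.04,"dz":-0.13,"roll":-4},{"fingers":-1,"dx":-0.02,"dy":-0.08,"dz":-0.13,"roll":-8},{"fingers":-1,"dx":-0.03,"dy":-0.12,"dz":-0.13,"roll":-12},{"fingers":-1,"dx":-0.04,"dy":-0.16,"dz":-0.13,"roll":-16},{"fingers":-1,"dx":-0.05,"dy":-0.2,"dz":-0.13,"roll":-20}]}}

```text
time: 26.18
tool_pos: [0.4869, -0.2535, 0.1149]
tcp_rot: [0.428, -3.11, -0.003]
wrist_force: [-0.6, -0.2, 0.2]
width: 0.999
grip_force: 0.0
```

```bash
cat > l.py <<'E'
from h import *
import sys
from scipy.spatial.transform import Rotation as Ro
f=sys.argv[1];st=read_state();R=Ro.from_rotvec(st['tcp_rot']).as_matrix();print(st['time'],st['tool_pos'],st['q'].round(2),'yaw toolx',np.degrees(np.arctan2(R[1,0],R[0,0])),st['wrist_force'],st['width'])
shot('wrist',f)
s=np.load(f+'.npz');h=cv2.cvtColor(s['im'],cv2.COLOR_BGR2HSV);m=cv2.inRange(h,(20,110,80),(35,255,255))
c=max(cv2.findContours(m,0,1)[0],key=cv2.contourArea);print(cv2.contourArea(c),cv2.boundingRect(c))
p=np.array([P(f,u,v,.03)[:2] for u,v in c[::1,0]]);r=cv2.minAreaRect((p*1000).astype(np.float32));print(r)
mm=np.zeros(m.shape,np.uint8);cv2.drawContours(mm,[c],0,1,-1);q=np.argwhere(mm)
q=np.array([P(f,u,v) for v,u in q[::5]]);q=q[(q[:,2]>.01)&(q[:,2]<.08)];print('pts mean',q.mean(0),'top',np.percentile(q[:,2],97),q[q[:,2]>.05].mean(0))
e,V=np.linalg.eigh(np.cov(p.T));print('axis',np.degrees(np.arctan2(V[1,1],V[0,1])))
E
python3 l.py w11
```

```text
26.175 [ 0.48688674 -0.25353064  0.11486114] [-0.53  0.1   1.96  0.    1.08 -2.37] yaw toolx -164.31157206271857 [-0.56365855 -0.18100081  0.19890623] 0.9989648208733157
{}
3860.5 (180, 156, 64, 84)
((507.93572998046875, -299.36529541015625), (65.41569519042969, 66.4416275024414), 61.6308479309082)
pts mean [ 0.499552   -0.29765768  0.05003819] top 0.0594 [ 0.50401854 -0.29812906  0.05548261]
axis -165.6958889500404
```

Request:
{"fn": "step_arm", "kwargs": {"commands": [{"fingers":-1,"dx":0,"dy":-0.02,"dz":0,"roll":0},{"fingers":-1,"dx":0,"dy":-0.04,"dz":0.02,"roll":0},{"fingers":-1,"dx":0,"dy":-0.042,"dz":0.04,"roll":0},{"fingers":-1,"dx":0,"dy":-0.042,"dz":0.045,"roll":0},{"fingers":-1,"dx":0,"dy":-0.042,"dz":0.045,"roll":0},{"fingers":-1,"dx":0,"dy":-0.042,"dz":0.045,"roll":0}]}}

```text
time: 26.98
tool_pos: [0.4999, -0.293, 0.0717]
tcp_rot: [-0.426, 3.112, -0.001]
wrist_force: [0.1, -0.2, -0.0]
width: 0.999
grip_force: 0.0
```

```bash
python3 l.py w12
```

```text
26.975 [ 0.49986755 -0.29299478  0.07165523] [-0.57  0.2   1.94  0.    1.   -2.42] yaw toolx -164.39550126712433 [ 0.1254595  -0.22728203 -0.02898438] 0.9986087900380805
{}
5335.5 (220, 161, 75, 99)
((506.8155517578125, -293.4673156738281), (66.31756591796875, 65.90924835205078), 63.711753845214844)
pts mean [ 0.49787854 -0.29558246  0.0499584 ] top 0.059 [ 0.50292895 -0.29420549  0.05520283]
axis -160.07223344738745
```

View pics/w12.png

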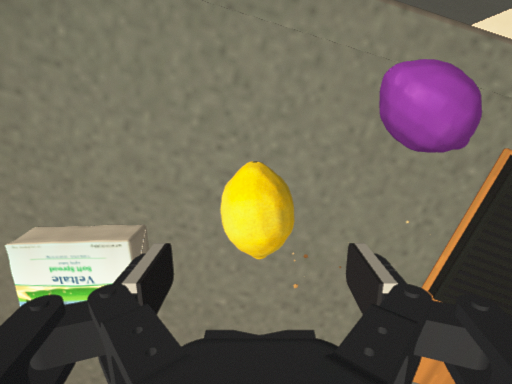

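The lemon sits between the fingers, with its axis from (253,162) to (260,258), well aligned with the tool. I'll check the real fingertip height when open.

Run:
```python
from h import *
for u,v in [(150,250),(155,260),(165,246),(168,250),(152,262),(352,247),(358,250),(366,248),(375,262)]: print(u,v,P('w12',u,v))
```

```text
150 250 [ 0.5027 -0.3426  0.1273]
155 260 [ 0.5021 -0.3378  0.1351]
165 246 [ 0.5021 -0.3377  0.1219]
168 250 [ 0.5047 -0.3363  0.1202]
152 262 [ 0.5026 -0.3385  0.1363]
352 247 [ 0.4797 -0.2546  0.1214]
358 250 [ 0.4785 -0.2538  0.1263]
366 248 [ 0.4772 -0.25    0.1249]
375 262 [ 0.4773 -0.2509  0.1378]
```

Open tips are about 42 mm above the reported TCP, which matches. Descend so that the tips sit about 17 mm up when open.

Request:
{"fn": "step_arm", "kwargs": {"commands": [{"fingers":-1,"dx":-0.003,"dy":0,"dz":0.02,"roll":-1},{"fingers":-1,"dx":-0.003,"dy":0,"dz":0.04,"roll":-2},{"fingers":-1,"dx":-0.003,"dy":0,"dz":0.06,"roll":-2},{"fingers":-1,"dx":-0.003,"dy":0,"dz":0.075,"roll":-2},{"fingers":-1,"dx":-0.003,"dy":0,"dz":0.088,"roll":-2},{"fingers":-1,"dx":-0.003,"dy":0,"dz":0.094,"roll":-2},{"fingers":-1,"dx":-0.003,"dy":0,"dz":0.0955,"roll":-2},{"fingers":-1,"dx":-0.003,"dy":0,"dz":0.0955,"roll":-2}]}}

```text
time: 28.02
tool_pos: [0.5028, -0.2929, -0.024]
tcp_rot: [-0.48, 3.104, -0.001]
wrist_force: [0.3, 0.5, 0.4]
width: 1.002
grip_force: 0.0
```

Request:
{"fn": "step_arm", "kwargs": {"commands": [{"fingers":0.3,"dx":0,"dy":0,"dz":0,"roll":0},{"fingers":0.3,"dx":0,"dy":0,"dz":0,"roll":0},{"fingers":0.3,"dx":0,"dy":0,"dz":0,"roll":0},{"fingers":0.3,"dx":0,"dy":0,"dz":0,"roll":0},{"fingers":0.3,"dx":0,"dy":0,"dz":0,"roll":0},{"fingers":0.3,"dx":0,"dy":0,"dz":0,"roll":0}], "squeeze": 25}}

```text
time: 28.78
tool_pos: [0.5029, -0.2928, -0.0235]
tcp_rot: [-0.48, 3.104, -0.001]
wrist_force: [-0.9, 1.9, 5.6]
width: 0.644
grip_force: 26.1
```

Gripped (opening 55 mm). Lift, then carry to the bare wood at the board's far part, at about (0.599, -0.060).

Request:
{"fn": "step_arm", "kwargs": {"commands": [{"fingers":0.3,"dx":0,"dy":0,"dz":-0.02,"roll":0},{"fingers":0.3,"dx":0,"dy":0,"dz":-0.055,"roll":0},{"fingers":0.3,"dx":0,"dy":0,"dz":-0.085,"roll":0},{"fingers":0.3,"dx":-0.02,"dy":0.024,"dz":-0.09,"roll":4},{"fingers":0.3,"dx":-0.045,"dy":0.054,"dz":-0.09,"roll":8},{"fingers":0.3,"dx":-0.07,"dy":0.084,"dz":-0.09,"roll":12},{"fingers":0.3,"dx":-0.1,"dy":0.119,"dz":-0.09,"roll":16},{"fingers":0.3,"dx":-0.125,"dy":0.149,"dz":-0.09,"roll":22}]}}

```text
time: 29.78
tool_pos: [0.5773, -0.1114, 0.0666]
tcp_rot: [0.126, 3.138, -0.0]
wrist_force: [-0.7, -0.6, -1.3]
width: 0.65
grip_force: 26.9
```

```bash
python3 l.py w13
python3 - <<'E'
from h import *
shot('top','top3')
im=np.load('top3.npz')['im'];
cv2.imwrite('pics/top3c.png',cv2.resize(im[100:240,220:360],(560,560),interpolation=2))
E
```

```text
29.775 [ 0.57728801 -0.11137939  0.06660699] [-0.23  0.22  1.92  0.    1.   -1.72] yaw toolx 175.39340315174292 [-0.7496443  -0.55575555 -1.26805153] 0.6501031761850449
{}
14508.0 (196, 190, 127, 146)
((630.1657104492188, -112.30157470703125), (102.29080963134766, 130.09841918945312), 88.61966705322266)
pts mean [ 0.68       -0.10356667  0.03246667] top 0.034152 [nan nan nan]
axis -176.04159150660672
{}l.py:10: RuntimeWarning: Mean of empty slice.
  q=np.array([P(f,u,v) for v,u in q[::5]]);q=q[(q[:,2]>.01)&(q[:,2]<.08)];print('pts mean',q.mean(0),'top',np.percentile(q[:,2],97),q[q[:,2]>.05].mean(0))
  ret = um.true_divide(
```

View pics/w13.png

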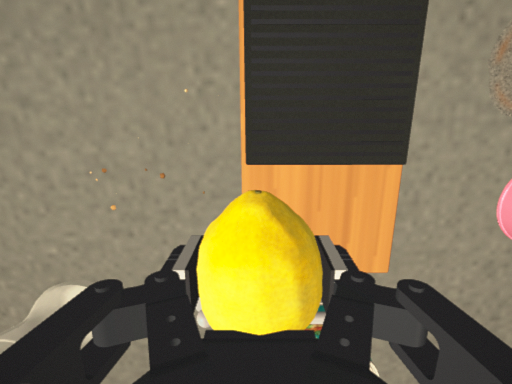

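The lemon is held straight. The bare wood is visible from the mat edge at row 165 to the board's far corner at (386,272). I'll check the board position from these.

Run:
```python
from h import *
print('mat edge',P('w13',246,164,.0185),P('w13',407,164,.0185))
print('far left corner',P('w13',388,272,.006),'sides',P('w13',402,165,.006),P('w13',242,165,.006))
print(read_state()['tool_pos'])
```

```text
mat edge [ 0.5475 -0.1146  0.0185] [0.5578 0.0077 0.0185]
far left corner [0.658  0.0025 0.006 ] sides [0.561 0.01  0.006] [ 0.5502 -0.1186  0.006 ]
[ 0.57803418 -0.10954959  0.06658775]
```

Request:
{"fn": "step_arm", "kwargs": {"commands": [{"fingers":0.3,"dx":-0.008,"dy":0.02,"dz":0,"roll":0},{"fingers":0.3,"dx":-0.016,"dy":0.042,"dz":0,"roll":0},{"fingers":0.3,"dx":-0.0206,"dy":0.056,"dz":0.01,"roll":0},{"fingers":0.3,"dx":-0.0206,"dy":0.056,"dz":0.03,"roll":0},{"fingers":0.3,"dx":-0.0206,"dy":0.056,"dz":0.05,"roll":0},{"fingers":0.3,"dx":-0.0206,"dy":0.056,"dz":0.065,"roll":0},{"fingers":0.3,"dx":-0.0206,"dy":0.056,"dz":0.073,"roll":0},{"fingers":0.3,"dx":-0.0206,"dy":0.056,"dz":0.074,"roll":0}]}}

```text
time: 30.88
tool_pos: [0.6007, -0.0588, -0.0095]
tcp_rot: [-0.122, -3.138, -0.0]
wrist_force: [0.6, 0.1, 0.1]
width: 0.646
grip_force: 27.0
```

Request:
{"fn": "step_arm", "kwargs": {"commands": [{"fingers":0.3,"dx":0,"dy":0,"dz":0.002,"roll":0},{"fingers":0.3,"dx":0,"dy":0,"dz":0.004,"roll":0},{"fingers":0.3,"dx":0,"dy":0,"dz":0.005,"roll":0},{"fingers":0.3,"dx":0,"dy":0,"dz":0.005,"roll":0}]}}

```text
time: 31.38
tool_pos: [0.6015, -0.0585, -0.0133]
tcp_rot: [0.121, 3.139, -0.0]
wrist_force: [-0.9, -0.5, -1.0]
width: 0.649
grip_force: 27.0
```

Request:
{"fn": "step_arm", "kwargs": {"commands": [{"fingers":0.3,"dx":0,"dy":0,"dz":0.001,"roll":0},{"fingers":0.3,"dx":0,"dy":0,"dz":0.002,"roll":0},{"fingers":0.3,"dx":0,"dy":0,"dz":0.002,"roll":0}]}}

```text
time: 31.75
tool_pos: [0.6013, -0.0586, -0.0157]
tcp_rot: [-0.122, -3.139, -0.0]
wrist_force: [-0.6, 0.6, -1.0]
width: 0.643
grip_force: 27.0
```

Request:
{"fn": "step_arm", "kwargs": {"commands": [{"fingers":0.3,"dx":0,"dy":0,"dz":0.0005,"roll":0},{"fingers":0.3,"dx":0,"dy":0,"dz":0.001,"roll":0},{"fingers":0.3,"dx":0,"dy":0,"dz":0.001,"roll":0}]}}

```text
time: 32.12
tool_pos: [0.6014, -0.0586, -0.0166]
tcp_rot: [-0.122, -3.139, -0.0]
wrist_force: [0.2, -1.2, -0.2]
width: 0.654
grip_force: 27.0
```

Request:
{"fn": "step_arm", "kwargs": {"commands": [{"fingers":0.3,"dx":0,"dy":0,"dz":0.0005,"roll":0},{"fingers":0.3,"dx":0,"dy":0,"dz":0.001,"roll":0},{"fingers":0.3,"dx":0,"dy":0,"dz":0.001,"roll":0}]}}

```text
time: 32.5
tool_pos: [0.6015, -0.0586, -0.0174]
tcp_rot: [0.122, 3.139, -0.0]
wrist_force: [-0.1, 0.7, -0.0]
width: 0.65
grip_force: 27.0
```

Request:
{"fn": "step_arm", "kwargs": {"commands": [{"fingers":0.3,"dx":0,"dy":0,"dz":0.0005,"roll":0},{"fingers":0.3,"dx":0,"dy":0,"dz":0.001,"roll":0},{"fingers":0.3,"dx":0,"dy":0,"dz":0.001,"roll":0}]}}

```text
time: 32.88
tool_pos: [0.6021, -0.0587, -0.0175]
tcp_rot: [0.122, 3.138, -0.0]
wrist_force: [-2.4, 1.5, 5.6]
width: 0.648
grip_force: 27.3
```

Run:
```python
from h import *
a=[]
for i in range(3): a.append(read_state()['wrist_force']);read_camera('wrist')
print(np.mean(a,0))
```

```text
[-1.84307319  0.45684246  5.12935557]
```

Contact at about 5 N. Relieve it slightly, open gradually, and rise.

Request:
{"fn": "step_arm", "kwargs": {"commands": [{"fingers":0.3,"dx":0,"dy":0,"dz":-0.0008,"roll":0},{"fingers":-0.2,"dx":0,"dy":0,"dz":-0.0008,"roll":0},{"fingers":-0.4,"dx":0,"dy":0,"dz":-0.0008,"roll":0},{"fingers":-0.6,"dx":0,"dy":0,"dz":-0.0008,"roll":0},{"fingers":-1,"dx":0,"dy":0,"dz":-0.0008,"roll":0},{"fingers":-1,"dx":0,"dy":0,"dz":-0.0008,"roll":0},{"fingers":-1,"dx":0,"dy":0,"dz":-0.0008,"roll":0}]}}

```text
time: 33.9
tool_pos: [0.6014, -0.0586, -0.0178]
tcp_rot: [-0.122, -3.139, -0.0]
wrist_force: [0.2, -0.0, -0.8]
width: 1.001
grip_force: 0.0
```

Request:
{"fn": "step_arm", "kwargs": {"commands": [{"fingers":-1,"dx":0,"dy":0,"dz":-0.005,"roll":0},{"fingers":-1,"dx":0,"dy":0,"dz":-0.015,"roll":0},{"fingers":-1,"dx":0,"dy":0,"dz":-0.035,"roll":0},{"fingers":-1,"dx":0,"dy":0,"dz":-0.065,"roll":0},{"fingers":-1,"dx":0,"dy":0,"dz":-0.1,"roll":0},{"fingers":-1,"dx":0.03,"dy":0,"dz":-0.14,"roll":0},{"fingers":-1,"dx":0.07,"dy":0,"dz":-0.16,"roll":0},{"fingers":-1,"dx":0.11,"dy":0,"dz":-0.17,"roll":0}]}}

```text
time: 34.9
tool_pos: [0.4924, -0.0502, 0.156]
tcp_rot: [0.121, 3.134, -0.001]
wrist_force: [0.1, 1.1, 0.3]
width: 0.998
grip_force: 0.0
```

Run:
```python
from h import *
s=read_state();print(s['tool_pos'],s['width'],s['wrist_force'])
shot('scene','scene6');shot('top','top4')
a=np.load('scene6.npz')['im'][110:250,210:350];b=np.load('top4.npz')['im'][100:240,220:360]
cv2.imwrite('pics/c7.png',cv2.resize(np.hstack([a,b]),(800,400),interpolation=2))
```

```text
[ 0.49235187 -0.05021038  0.15595419] 0.997518123144563 [0.10741526 1.12049417 0.28805702]
{}
{}
```

View pics/c7.png

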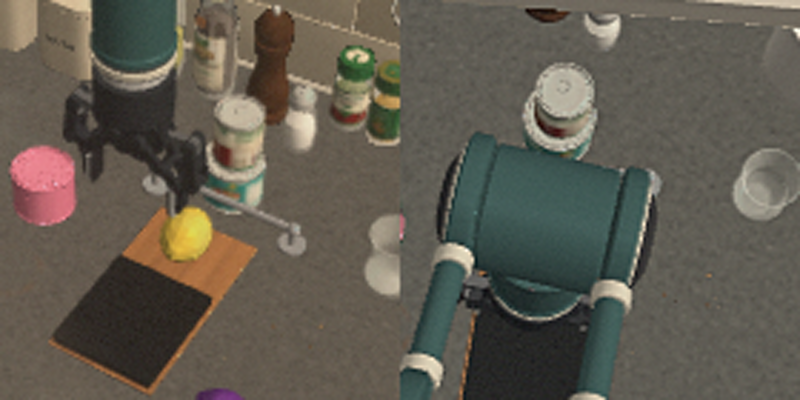

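The lemon rests on the wood at crop (187,235), clear of the rail. The tins are stacked behind it and the hand is clear. I'll let everything settle, then hand in.

Request:
{"fn": "step_arm", "kwargs": {"commands": [{"fingers":-1,"dx":0,"dy":0,"dz":-0.03,"roll":0},{"fingers":-1,"dx":0,"dy":0,"dz":-0.03,"roll":0},{"fingers":-1,"dx":0,"dy":0,"dz":-0.03,"roll":0},{"fingers":-1,"dx":0,"dy":0,"dz":-0.03,"roll":0},{"fingers":-1,"dx":0,"dy":0,"dz":-0.03,"roll":0},{"fingers":-1,"dx":0,"dy":0,"dz":-0.03,"roll":0},{"fingers":-1,"dx":0,"dy":0,"dz":-0.03,"roll":0},{"fingers":-1,"dx":0,"dy":0,"dz":-0.03,"roll":0}]}}

```text
time: 36.0
tool_pos: [0.4917, -0.0501, 0.1822]
tcp_rot: [-0.122, -3.139, -0.0]
wrist_force: [-0.1, -0.6, 1.2]
width: 0.997
grip_force: 0.0
```

```bash
python3 -c "
from workcell import *
print(finish_job())"
```

```text
the job is handed in; nothing more can be done
None
```

I handed the job in at about 36 s: in the last pictures the board lies about 2 cm clear of the rail, the tins stand upright and stacked behind it, and the lemon rests on the board's bare wood; the hand-in returned no verdict.

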